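Mount a ring specimen on the microscope's spindle stage and cap it

ROBOT

A 6-joint arm with a two-finger parallel gripper is mounted at the origin on the work surface. World frame = base frame: x ahead of the robot, y to its left, z up, the work surface at z = 0. Lengths are in m, angles in rad, forces in N, time in s.
With the tool pointing down it reaches from about 0.35 to 0.775 m from the base axis. Payload 7.3 kg.
Tool frame: the origin (TCP) lies between the finger pads; the fingertips stand robot.tcp_to_tips ahead of it and the grasp point (between the pads) lies 2 mm behind it (robot.tcp_to_tips is the distance from the TCP to the fingertips, in m); y points along the fingers, x is the direction in which the jaws open and shut, and the axes are right-handed (so a half turn about y gives the same grasp; the last joint's range is limited). The gripper opens to 92 mm and grips with 3 to 60 N. Pads are 19 mm wide; open, the fingers measure 130 mm over their backs; the gripper's body (75 mm by 190 mm) begins 47 mm behind the grasp point.
Start: joints at [-1.451, 0.342, 1.524, -0, 1.275, -0.146], TCP at [0.138, -0.507, 0.244] pointing down, gripper open.
Joint ranges: [-2.53, 2.53], [-0.77, 2.02], [0.04, 2.7], [-1, 4.14], [0.28, 2.66], [-3.11, 3.11]. Speed limits (rad/s): [2.57, 2.57, 3.14, 3.14, 3.14, 3.14].

INTERFACE

Orientations are given as [roll, pitch, yaw] about the fixed x, y, z axes, in that order (R = Rz(yaw) Ry(pitch) Rx(roll)).
In Python, from cell import status, read_camera, get_calibration, robot gives the robot as it stands.
- The arm moves only by the shell command python3 -m creep 'ROWS' [FORCE]. ROWS is JSON, a list of rows, each an object of numbers: "dx", "dy", "dz": the shift along the tool's x, y, z in m; "rx", "ry", "rz": the turn, a rotation vector about the tool's x, y, z in rad; "gripper": the opening, from 0 (shut) to 1 (fully open). A call has 1 to 20 rows; each row is the pose to reach, as a shift and turn from the pose commanded when the call began, along the tool's axes at that moment; what a row does not reach only later rows make up. A row lasts 1/8 s, in which the tool goes at most 62.5 mm and 10.7 degrees, less where a joint would pass 70% of its speed; a pose out of reach is approached as far as the arm can. A call with a gripper value outside its range is refused whole. The fingers move at their own pace and stop on an object; FORCE is the grip in N (left out, the last holds). Time passes only in rows, so rows that repeat a pose let the fingers close. It gives the time, the measured TCP pose, the force and the opening at its end, in the units of the state.
- status.observe(): the state, without advancing time (a new reading comes with each control period).
- read_camera(name): name is "scene" or "top" or "wrist"; returns (picture, depth): 420x560x3 uint8, red, green, blue; 420x560 float32, m along the optical axis (not along the pixel's ray), 0 where there is no reading.
- get_calibration(name): a dict with "fx", "fy", "cx", "cy" (pixels), "D" ([k1, k2, p1, p2, k3] as OpenCV has them; the pictures are not rectified), "xyz" and "rotation" of the camera in the world; the wrist camera has in their place "mount" (4x4, takes a point from camera to tool coordinates, whose origin is the TCP and whose axes are the tool frame's). Camera axes: x right, y down, z forward; pixel columns grow to the right and rows downward; lengths in m; the calibration is good to about 2 mm. A picture is of the moment at which its call begins: read the wrist's pose just before it. get_calibration takes no time and is no camera call.
- robot.hand_in(): hands the job in, once; it reports no verdict.
The state is a dict: "time": time; "qpos": joint angles; "qvel": joint speeds; "joint_efforts": joint torques, N m; "tool_pos": TCP position; "tool_rot": TCP orientation; "contact_force": force on the tool from outside, world axes, zero at the start; "torque": the same for the moment, N m; "opening": finger opening in m.
Only numpy, scipy, OpenCV 4.12 (cv2) and the standard library are available. Lean on these libraries where they do the work, as an engineer would, in place of code of your own. Each camera call takes 0.05 s, during which the arm holds its last target.

TASK

Get the aluminium ring specimen ready for the microscope: slide the silver ring over the stage's upright metal spindle until it lies flat on the black disc, then put the blue cap over the spindle so that it sits level on the ring. Lower both parts into place rather than dropping them, and leave the brass ring where it is.

Things in the scene. Friction and masses are not known exactly. Their poses are not given: they have to be found in the camera images.
- seat (a point): The stage: a fixed dark steel plate 116 x 116 mm, 6 mm thick, carrying a black disc 100 mm across with white tick marks, its top 12 mm above the table. In its middle stands a bright metal spindle 14 mm thick and 45 mm high above the disc, its last 8 mm tapering to 6 mm. This point is on the spindle's axis at the top face of the disc, z up. The stage stands on the left or the right of the table, the open aluminium housing (110 x 130 x 45 mm) on the other side.
- ring_mid (a point): The aluminium (silver) ring specimen: 50 mm outside diameter, 30 mm plain through bore, 28 mm high, about 0.1 kg, lying flat and loose on the table. This point is its centre, half-way up (14 mm above its underside); z is the bore's axis. It lies in a row with the cap and the brass ring, in any order, at least 100 mm between centres along x.
- cap_knob (a point): The blue cap: a round skirt 50 mm in diameter and 32 mm high with a bore 30 mm wide and 24 mm deep open at the bottom only, and a black knob 26 mm in diameter and 24 mm high on top (56 mm high in all), about 0.12 kg, standing upright and loose on the table. This point is the middle of the black knob, on the axis, 44 mm above the cap's underside; z up.
- brass_ring_mid (a point): A brass (yellow) ring of just the same size as the aluminium one, loose on the table; not wanted now. This point is its centre, 14 mm above its underside.
Not all that is in view belongs to the job. Of the things like the part that bears ring_mid, leave any that is purple; of the rest the smaller one is meant.

How it is judged:
On the way, in this order (a step that is already met when the one before it is completed fails the run):
1. the aluminium ring lies flat on the stage's disc around the spindle, let go, while the cap is still off the spindle (horizontal distance between ring_mid and seat below 0.012 m and z of ring_mid in the frame of seat between 0.01 and 0.019 m and angle between the z axis of ring_mid and the z axis of seat, either way round below 0.17 rad and contact force between the fingers and ring below 0.1 N and horizontal distance between cap_knob and seat above 0.05 m), for 0.2 s.
2. the blue cap sits on the ring over the spindle, let go (horizontal distance between cap_knob and seat below 0.012 m and z of cap_knob in the frame of seat between 0.067 and 0.078 m and angle between cap_knob's own z axis and vertical below 0.17 rad and contact force between the fingers and cap below 0.1 N), for 0.2 s.
At the end, for the whole second after the job is handed in: The aluminium ring lies flat (within 10 degrees) on the stage's disc around the spindle and the blue cap sits upright (within 10 degrees) on the ring over the spindle, each within 12 mm of the spindle's axis, both released and at rest (all of step 2 and horizontal distance between ring_mid and seat below 0.012 m and z of ring_mid in the frame of seat between 0.01 and 0.019 m and angle between the z axis of ring_mid and the z axis of seat, either way round below 0.17 rad and contact force between the fingers and ring below 0.1 N and linear speed of each of ring, cap below 0.02 m/s); the robot touches nothing.
It fails at once if the brass ring is moved more than 30 mm (distance of brass_ring_mid from where it was at the start of the episode above 0.03 m).
It fails at once if the aluminium ring is dropped (falls freely by about 30 mm or more) (linear speed of ring above 0.75 m/s and contact force between anything else and ring below 0.05 N).
It fails at once if the cap is dropped (falls freely by about 30 mm or more) (linear speed of cap above 0.75 m/s and contact force between anything else and cap below 0.05 N).
It also fails if it takes over 53 s, if anything falls off the work surface, if the arm or the gripper's body presses on something with over 40 N, if the wrist force passes 120 N, or if a joint passes its speed limit or range.

## Working session

There is one attempt and no reset: what is moved stays moved. The work goes in short steps, Python scripts to look and compute and a shell command to move; the robot and the scene stay as the last step left them, time stands still between calls to the robot, and variables do not carry over. Pictures are saved under pics/ and viewed, and the job is handed in when it is done.

```bash
ls; mkdir -p pics
cat > h.py <<'E'
import numpy as np, cv2
from cell import status, read_camera, get_calibration, robot
from scipy.spatial.transform import Rotation as R
def pose(cal, st=None):
    if 'mount' in cal:
        T=np.eye(4);T[:3,:3]=R.from_euler('xyz',st['tool_rot']).as_matrix();T[:3,3]=st['tool_pos']
        return T@np.array(cal['mount'])
    T=np.eye(4);r=np.array(cal['rotation'])
    T[:3,:3]=r if r.shape==(3,3) else R.from_euler('xyz',r).as_matrix();T[:3,3]=cal['xyz'];return T
def cloud(cal,d,T):
    h,w=d.shape;u,v=np.meshgrid(np.arange(w),np.arange(h))
    K=np.array([[cal['fx'],0,cal['cx']],[0,cal['fy'],cal['cy']],[0,0,1.]])
    p=cv2.undistortPoints(np.stack([u,v],-1).reshape(-1,1,2).astype(float),K,np.array(cal['D'])).reshape(h,w,2)
    P=np.dstack([p*d[...,None],d])
    W=P@T[:3,:3].T+T[:3,3]; W[d<=0]=np.nan
    return W
def look(name):
    st=status.observe();im,d=read_camera(name);cal=get_calibration(name)
    return im,d,cloud(cal,d,pose(cal,st)),st
E
python3 - <<'E'
from h import *
print(status.observe()); print(robot.tcp_to_tips)
for n in ['scene','top']:
    im,d,W,st=look(n); cv2.imwrite(f'pics/{n}0.png',im[...,::-1]); np.savez(f'{n}0.npz',im=im,d=d,W=W); print(get_calibration(n))
E
```

```text
pics
{'time': 0.0, 'qpos': array([-1.45098883e+00,  3.42709775e-01,  1.52501828e+00,  2.88253766e-05,
        1.27539560e+00, -1.46005204e-01]), 'qvel': array([-0.00119789, -0.00107622, -0.00045002,  0.00020632, -0.0003775 ,
        0.00183178]), 'joint_efforts': array([ 8.73246427e-04, -4.31241417e+01, -2.44219798e+01,  7.18881330e-02,
        5.59620315e-02, -1.31634051e-04]), 'tool_pos': array([ 0.13789509, -0.50617269,  0.24305122]), 'tool_rot': array([-1.57054631e+00,  1.51071063e-03, -1.30499185e+00]), 'contact_force': array([ 0.46582345,  1.38098828, -0.1724214 ]), 'torque': array([-0.02465506, -0.04753132, -0.00838967]), 'opening': 0.09200517773965705}
0.017
{'fx': 387.6649473484422, 'fy': 387.6649473484422, 'cx': 276.1459493552085, 'cy': 207.77773701094492, 'D': array([-0.09719752,  0.        ,  0.        ,  0.        ,  0.        ]), 'xyz': array([ 0.83410017, -0.29400038,  0.72063727]), 'rotation': array([-2.56067891, -0.00772425,  0.85209613])}
{'fx': 402.8179038600482, 'fy': 402.8179038600482, 'cx': 283.74276463714244, 'cy': 212.621871568751, 'D': array([-0.10179443,  0.        ,  0.        ,  0.        ,  0.        ]), 'xyz': array([ 0.48488874, -0.00230833,  0.9245623 ]), 'rotation': array([-3.12405429, -0.02292398, -1.57154383])}
```

View pics/scene0.png

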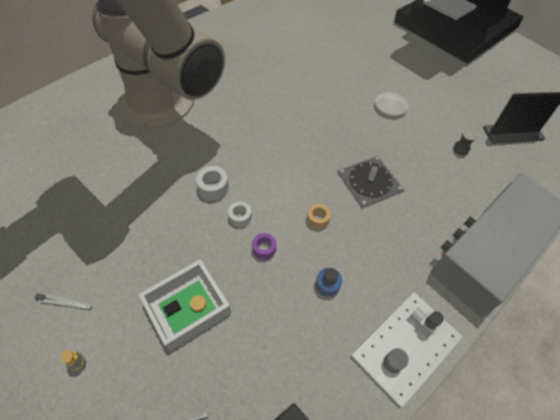

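View pics/top0.png

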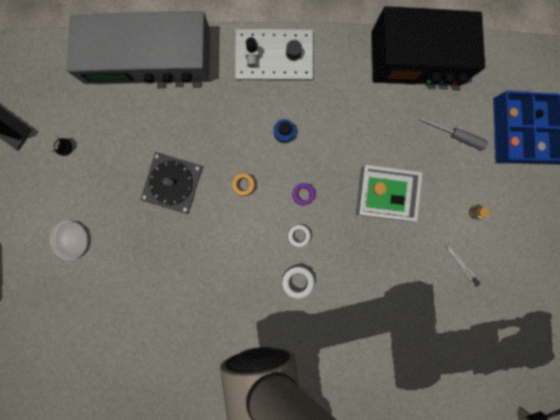

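The scene and top views agree. Candidates in the top image:
- Small silver ring at (300,236), which is my choice.
- Larger silver ring at (298,282), rejected because the smaller one is meant.
- Purple ring at (304,194), excluded.
- Brass ring at (243,184), to be left alone.
- Pale dish at (69,240), not a ring.

The cap is at (285,131) and the stage at (172,182). Next I measure them and take a close crop.

Run:
```python
from h import *
t=np.load('top0.npz');W=t['W'];im=t['im']
def blob(u,v,r,zlo,zhi):
    w=W[v-r:v+r+1,u-r:u+r+1]; z=w[...,2]; m=(z>zlo)&(z<zhi); p=w[m].astype(np.float32)
    c,rad=cv2.minEnclosingCircle(p[:,:2]); print(u,v,'n',len(p),'circ',np.round(c,4),'r',round(rad,4),'medxy',np.round((p[:,:2].max(0)+p[:,:2].min(0))/2,4),'ext',np.round(np.ptp(p[:,:2],axis=0),4),'z',np.round(np.percentile(p[:,2],[5,50,95]),4))
print('table',np.nanmedian(W[250:270,180:220,2]))
blob(300,236,18,.018,.05);blob(298,282,22,.01,.08);blob(304,194,18,.018,.05);blob(243,184,18,.018,.05)
blob(285,131,20,.02,.08);blob(285,131,20,.045,.08);blob(172,182,14,.03,.08);blob(172,182,40,.003,.02)
c=im[100:310,200:360];c=np.hstack([cv2.resize(c,None,fx=2.8,fy=2.8,interpolation=3)])
cv2.imwrite('pics/crop0.png',c[...,::-1])
```

```text
table 0.001770239513785743Traceback (most recent call last):
  File "<stdin>", line 7, in <module>
  File "<stdin>", line 5, in blob
cv2.error: OpenCV(4.12.0) /io/opencv/modules/imgproc/src/shapedescr.cpp:201: error: (-215:Assertion failed) count >= 0 && (depth == CV_32F || depth == CV_32S) in function 'minEnclosingCircle'
```

Run:
```python
from h import *
t=np.load('scene0.npz');W=t['W'];im=t['im']
def blob(n,u,v,r,zlo,zhi):
    w=W[v-r:v+r+1,u-r:u+r+1]; z=w[...,2]; m=(z>zlo)&(z<zhi); p=w[m].astype(np.float32)
    c,rad=cv2.minEnclosingCircle(p[:,:2]); print(n,len(p),'circ',np.round(c,4),'r',round(rad,4),'z',np.round(np.percentile(p[:,2],[5,50,95]),4))
blob('si',240,213,18,.024,.05);blob('big',212,183,22,.024,.08);blob('br',319,216,18,.024,.05)
blob('cap',329,281,22,.027,.08);blob('knob',329,276,20,.05,.08);blob('sp',372,173,12,.04,.08)
c=cv2.resize(im[140:310,180:420],None,fx=3,fy=3,interpolation=3)
cv2.imwrite('pics/crop1.png',c[...,::-1])
```

```text
Traceback (most recent call last):
cv2.error: OpenCV(4.12.0) /io/opencv/modules/imgproc/src/shapedescr.cpp:201: error: (-215:Assertion failed) count >= 0 && (depth == CV_32F || depth == CV_32S) in function 'minEnclosingCircle'
```

Run:
```python
from h import *
t=np.load('top0.npz');W=t['W'];im=t['im'];d=t['d']
print(np.round(W[220:254:3,284:318:3,2]*1000)); print((d==0).mean())
print(np.round(W[115:147:3,269:301:3,2]*1000))
cv2.imwrite('pics/crop0.png',cv2.resize(im[100:310,200:360],None,fx=2.8,fy=2.8,interpolation=3)[...,::-1])
t=np.load('scene0.npz');W=t['W'];im=t['im'];
print(np.round(W[198:230:3,225:256:3,2]*1000))
cv2.imwrite('pics/crop1.png',cv2.resize(im[140:310,180:420],None,fx=3,fy=3,interpolation=3)[...,::-1])
```

```text
[[ 0.  4.  0.  1. -0. -0.  4.  2.  3.  0.  2.  2.]
 [ 0.  2. -1. -1. -1.  2.  4.  1.  4.  2. -2. -2.]
 [ 2.  4.  2. 29. 31. 32. 30.  6.  3.  5.  2.  1.]
 [ 3.  2. 31. 32. 29. -0. 28. 31.  1.  1.  2.  1.]
 [-1.  0. 30.  3.  1.  2.  3. 31. 31.  4.  2.  2.]
 [ 3.  2. 30.  1.  2.  3.  1. 21. 29.  0.  0.  4.]
 [ 2.  0. 30.  4.  3.  1.  2. nan 29.  0.  3.  5.]
 [ 1.  1. 31. 29.  4. -0. 29. 30. 29.  3.  2.  3.]
 [ 2.  1.  3. 28. 29. 33. 35. 32.  3.  1.  1. -0.]
 [ 2.  0.  1.  2. -3. -1.  3.  2. -2.  3.  1.  1.]
 [-1.  3.  1. -2.  2.  2.  1.  2. -2.  1.  4.  2.]
 [-0.  3.  0.  2.  2.  1.  2.  1.  2.  2.  5.  1.]]
0.003996598639455782
[[ 2.  3.  3.  3.  3.  1.  3.  3. -1.  2.  3.]
 [ 2.  1.  3.  4.  3.  2.  2.  0.  1.  2.  1.]
 [ 3. -1. -0. 37. 33. 33. 35. 32. -1.  1.  4.]
 [ 5.  2. 34. 33. 58. 56. 57. 35. 33. -0.  4.]
 [ 0.  0. 33. 54. 58. 58. 56. 59. 34.  5.  2.]
 [-2.  5. 34. 39. 57. 57. 57. 34. 37.  3.  2.]
 [ 2. -1. 33. 32. 40. 50. 42. 31. 36.  3.  1.]
 [ 1.  1. 30. 34. 37. 37. 35. 35. 24.  1.  2.]
 [-2.  2.  4. 26. 34. 36. 35. 22.  2.  3.  6.]
 [ 2.  0.  2. -0.  7.  7.  4.  1.  2.  0. -0.]
 [ 2.  4.  3.  0.  3.  1.  2.  0. -2.  0.  3.]]
[[ 1. -0.  2.  1. -1.  3. -2.  2. -1.  3.  1.]
 [ 1. -2.  1.  0. -1. 29. -0.  4. -0. -1.  2.]
 [-0.  2. -1. 27. 29. 28. 29. 28.  2.  0. -1.]
 [ 0.  2. 31. 28. 20. 19. 17. 25. 29.  2.  0.]
 [ 2. 27. 28. 19. 10.  5.  6. 17. 29. -0. -1.]
 [-1. 26. 30.  7. -1.  1. -2. 28. 28.  1.  1.]
 [-2. -1. 29. 27.  2.  1. 26. 27. 27.  1. -1.]
 [ 0.  1. 20. 28. 29. 28. 28. 27. 17.  1.  3.]
 [ 0.  2.  4. 15. 20. 19. 18. 15.  6. -1.  1.]
 [ 0.  2.  1.  1.  6.  7.  6.  0.  2.  0. -1.]
 [-1.  1.  2. -1. -1.  0.  1. -1. -1.  2. -1.]]
```

View pics/crop0.png

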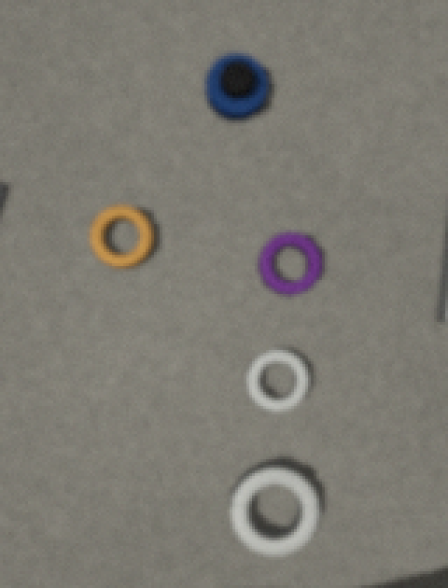

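View pics/crop1.png

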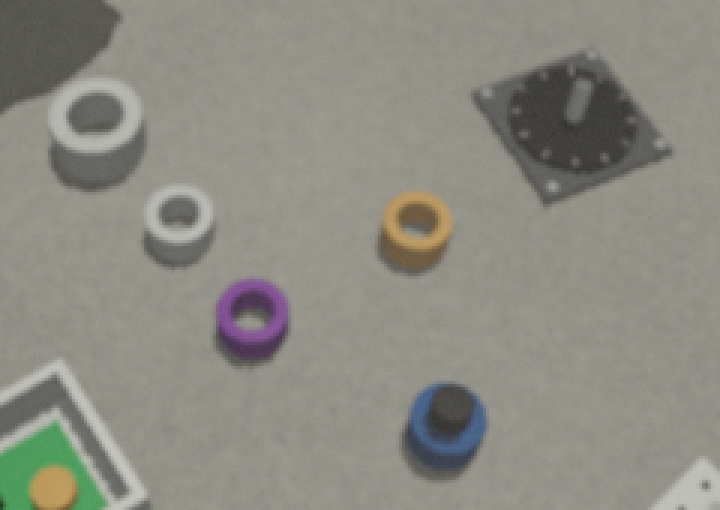

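The crops confirm the choice. The small silver ring at crop0 (279,380) has its top at about 29 mm, the larger one sits below it, and the purple ring is separate. Now the positions.

```bash
cat >> h.py <<'E'
def blob(W,n,u,v,r,zlo,zhi):
    w=W[v-r:v+r+1,u-r:u+r+1]; z=w[...,2]; m=(z>zlo)&(z<zhi); p=w[m]
    m8=m.astype(np.uint8)
    c,rad=cv2.minEnclosingCircle(np.ascontiguousarray(p[:,:2],dtype=np.float32))
    print(n,len(p),'circ',np.round(c,4),'r',round(rad,4),'mean',np.round(p[:,:2].mean(0),4),'ext',np.round(np.ptp(p[:,:2],axis=0),4),'z',np.round(np.percentile(p[:,2],[5,50,95]),4))
E
python3 - <<'E'
from h import *
W=np.load('top0.npz')['W']
blob(W,'si',300,236,18,.024,.05);blob(W,'big',298,282,22,.024,.08);blob(W,'pur',304,194,18,.024,.05);blob(W,'br',243,184,18,.024,.05)
blob(W,'cap',285,131,20,.029,.041);blob(W,'knob',285,129,20,.052,.08);blob(W,'sp',172,182,12,.045,.08);blob(W,'plate',172,182,36,.006,.02)
W=np.load('scene0.npz')['W']
blob(W,'si',240,213,18,.024,.05);blob(W,'big',212,183,22,.024,.08);blob(W,'br',319,216,18,.024,.05)
blob(W,'cap',329,281,22,.027,.08);blob(W,'knob',329,276,20,.052,.08);blob(W,'sp',372,173,12,.045,.08);blob(W,'plate',370,181,36,.006,.02)
s=status.observe(); print(R.from_euler('xyz',s['tool_rot']).as_matrix().round(3)); print(get_calibration('wrist'))
E
```

```text
si 249 circ [ 0.4497 -0.0556] r 0.0247 mean [ 0.4496 -0.0555] ext [0.0468 0.047 ] z [0.0271 0.0297 0.0319]
big 566 circ [ 0.3468 -0.0528] r 0.0359 mean [ 0.3473 -0.0528] ext [0.0704 0.0684] z [0.0319 0.0411 0.0439]
pur 252 circ [ 0.5435 -0.0659] r 0.0249 mean [ 0.5432 -0.0661] ext [0.0472 0.0491] z [0.0266 0.0294 0.0317]
br 257 circ [0.5654 0.0687] r 0.0251 mean [0.5652 0.0688] ext [0.0471 0.047 ] z [0.0269 0.0295 0.0322]
cap 253 circ [ 0.6859 -0.0232] r 0.0246 mean [ 0.6834 -0.0229] ext [0.0484 0.047 ] z [0.0309 0.0335 0.0371]
knob 106 circ [ 0.6863 -0.0232] r 0.0134 mean [ 0.6856 -0.0234] ext [0.0237 0.0262] z [0.0541 0.0576 0.06  ]
sp 28 circ [0.5711 0.2355] r 0.0071 mean [0.57   0.2339] ext [0.011  0.0123] z [0.0494 0.0535 0.0573]
plate 2293 circ [0.5692 0.2294] r 0.0989 mean [0.569  0.2334] ext [0.1425 0.1604] z [0.0067 0.0123 0.0158]
si 256 circ [ 0.4502 -0.0535] r 0.0258 mean [ 0.4504 -0.055 ] ext [0.0498 0.049 ] z [0.0254 0.0281 0.03  ]
big 619 circ [ 0.3713 -0.0525] r 0.0596 mean [ 0.3513 -0.0535] ext [0.119  0.0691] z [0.0255 0.0393 0.0419]
br 254 circ [0.5644 0.07  ] r 0.0
[... 395 characters left out ...]
1559 circ [0.5691 0.235 ] r 0.0796 mean [0.5725 0.2288] ext [0.1405 0.1392] z [0.0064 0.0114 0.0144]
[[ 0.263 -0.     0.965]
 [-0.965  0.001  0.263]
 [-0.001 -1.     0.   ]]
{'fx': 326.6651624204225, 'fy': 326.6651624204225, 'cx': 278.6215774811181, 'cy': 213.87576693341333, 'D': array([0.02664526, 0.        , 0.        , 0.        , 0.        ]), 'mount': array([[ 9.99999454e-01, -6.57580673e-04, -8.12329337e-04,
         1.75903258e-04],
       [ 6.01986695e-04, -2.72961916e-01,  9.62024651e-01,
        -1.40371037e-01],
       [-8.54343790e-04, -9.62024615e-01, -2.72961371e-01,
         7.35071551e-02],
       [ 0.00000000e+00,  0.00000000e+00,  0.00000000e+00,
         1.00000000e+00]])}
```

Positions from the two views agree within about 2 mm:

| Part | x (m) | y (m) |
|---|---|---|
| Ring | 0.450 | -0.055 |
| Spindle | 0.571 | 0.2345 |
| Cap | 0.686 | -0.0235 |

The large and purple rings are neighbours of the silver ring along x, so I'll open the jaws along y. First I move above the ring and turn so that tool x = -y, tool y = down and tool z = +x.

```bash
python3 -m creep '[{"dx":-0.02,"dz":0.023,"ry":0.03,"gripper":1},{"dx":-0.05,"dz":0.06,"ry":0.06},{"dx":-0.085,"dz":0.101,"ry":0.09},{"dx":-0.12,"dz":0.142,"ry":0.12},{"dx":-0.155,"dz":0.184,"ry":0.15,"dy":0.01},{"dx":-0.19,"dz":0.225,"ry":0.18,"dy":0.02},{"dx":-0.225,"dz":0.267,"ry":0.21,"dy":0.03},{"dx":-0.26,"dz":0.308,"ry":0.24,"dy":0.035},{"dx":-0.295,"dz":0.35,"ry":0.26,"dy":0.04},{"dx":-0.325,"dz":0.386,"ry":0.266,"dy":0.044},{"dx":-0.345,"dz":0.409,"ry":0.266,"dy":0.044},{"dx":-0.354,"dz":0.42,"ry":0.266,"dy":0.044},{"dx":-0.354,"dz":0.42,"ry":0.266,"dy":0.044},{"dx":-0.354,"dz":0.42,"ry":0.266,"dy":0.044}]'
python3 - <<'E'
from h import *
im,d,W,st=look('wrist'); cv2.imwrite('pics/w1.png',im[...,::-1]); np.savez('w1.npz',im=im,W=W)
print(st['tool_pos'],R.from_euler('xyz',st['tool_rot']).as_matrix().round(3))
m=(W[...,2]>.022)&(W[...,2]<.033)&(abs(W[...,0]-.45)<.04)&(abs(W[...,1]+.055)<.04)
v,u=np.nonzero(m);print(u.min(),u.max(),v.min(),v.max()); blob(np.where(m[...,None],W,np.nan),'si',280,210,209,.01,.1)
E
```

```text
invalid input at $[0]: expected keys dx, dy, dz, rx, ry, rz, gripper
```

All keys are required in every row.

```bash
python3 -m creep '[{"dx":-0.03,"dy":0,"dz":0.036,"rx":0,"ry":0.03,"rz":0,"gripper":1},{"dx":-0.065,"dy":0,"dz":0.077,"rx":0,"ry":0.06,"rz":0,"gripper":1},{"dx":-0.1,"dy":0,"dz":0.119,"rx":0,"ry":0.09,"rz":0,"gripper":1},{"dx":-0.135,"dy":0,"dz":0.16,"rx":0,"ry":0.12,"rz":0,"gripper":1},{"dx":-0.17,"dy":0.01,"dz":0.202,"rx":0,"ry":0.15,"rz":0,"gripper":1},{"dx":-0.205,"dy":0.02,"dz":0.243,"rx":0,"ry":0.18,"rz":0,"gripper":1},{"dx":-0.24,"dy":0.03,"dz":0.285,"rx":0,"ry":0.21,"rz":0,"gripper":1},{"dx":-0.275,"dy":0.035,"dz":0.326,"rx":0,"ry":0.24,"rz":0,"gripper":1},{"dx":-0.31,"dy":0.04,"dz":0.368,"rx":0,"ry":0.266,"rz":0,"gripper":1},{"dx":-0.335,"dy":0.044,"dz":0.397,"rx":0,"ry":0.266,"rz":0,"gripper":1},{"dx":-0.354,"dy":0.044,"dz":0.42,"rx":0,"ry":0.266,"rz":0,"gripper":1},{"dx":-0.354,"dy":0.044,"dz":0.42,"rx":0,"ry":0.266,"rz":0,"gripper":1},{"dx":-0.354,"dy":0.044,"dz":0.42,"rx":0,"ry":0.266,"rz":0,"gripper":1}]'
python3 - <<'E'
from h import *
im,d,W,st=look('wrist'); cv2.imwrite('pics/w1.png',im[...,::-1]); np.savez('w1.npz',im=im,W=W)
print(st['tool_pos'],R.from_euler('xyz',st['tool_rot']).as_matrix().round(3))
m=(W[...,2]>.022)&(W[...,2]<.033)&(abs(W[...,0]-.45)<.04)&(abs(W[...,1]+.055)<.04)
v,u=np.nonzero(m);print(u.min(),u.max(),v.min(),v.max()); blob(np.where(m[...,None],W,np.nan),'si',280,210,209,.01,.1)
E
```

```text
time: 1.72
tool_pos: [0.4497, -0.055, 0.1994]
tool_rot: [-1.572, -0.0, -1.571]
contact_force: [0.4, -0.5, 0.3]
opening: 0.0919
[ 0.44966703 -0.05499702  0.19944663] [[ 0.    -0.001  1.   ]
 [-1.    -0.     0.   ]
 [ 0.    -1.    -0.001]]
255 304 173 222
si 1283 circ [ 0.4498 -0.0559] r 0.025 mean [ 0.4506 -0.0559] ext [0.0491 0.0484] z [0.0253 0.0272 0.0284]
```

View pics/w1.png

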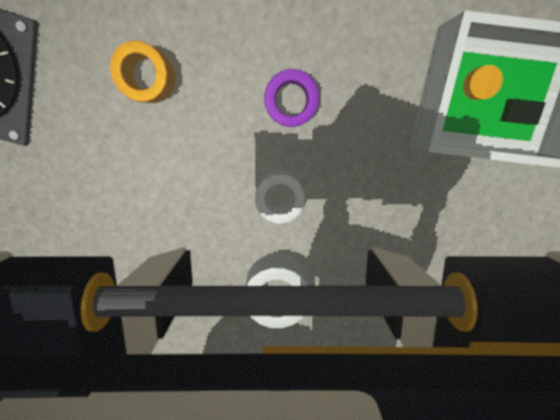

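The wrist view shows the silver ring at (280,198), centred on the jaws. Its measured position is (0.450, -0.056), which agrees with the other cameras. Descending and gripping.

```bash
python3 -m creep '[{"dx":0.001,"dy":0.02,"dz":0,"rx":0,"ry":0,"rz":0,"gripper":1},{"dx":0.001,"dy":0.06,"dz":0,"rx":0,"ry":0,"rz":0,"gripper":1},{"dx":0.001,"dy":0.1,"dz":0,"rx":0,"ry":0,"rz":0,"gripper":1},{"dx":0.001,"dy":0.135,"dz":0,"rx":0,"ry":0,"rz":0,"gripper":1},{"dx":0.001,"dy":0.16,"dz":0,"rx":0,"ry":0,"rz":0,"gripper":1},{"dx":0.001,"dy":0.172,"dz":0,"rx":0,"ry":0,"rz":0,"gripper":1},{"dx":0.001,"dy":0.178,"dz":0,"rx":0,"ry":0,"rz":0,"gripper":1},{"dx":0.001,"dy":0.178,"dz":0,"rx":0,"ry":0,"rz":0,"gripper":1},{"dx":0.001,"dy":0.178,"dz":0,"rx":0,"ry":0,"rz":0,"gripper":0.4},{"dx":0.001,"dy":0.178,"dz":0,"rx":0,"ry":0,"rz":0,"gripper":0.4},{"dx":0.001,"dy":0.178,"dz":0,"rx":0,"ry":0,"rz":0,"gripper":0.4},{"dx":0.001,"dy":0.178,"dz":0,"rx":0,"ry":0,"rz":0,"gripper":0.4},{"dx":0.001,"dy":0.178,"dz":0,"rx":0,"ry":0,"rz":0,"gripper":0.4},{"dx":0.001,"dy":0.178,"dz":0,"rx":0,"ry":0,"rz":0,"gripper":0.4}]' 15; python3 -m creep '[{"dx":0,"dy":-0.01,"dz":0,"rx":0,"ry":0,"rz":0,"gripper":0.4},{"dx":0,"dy":-0.03,"dz":0,"rx":0,"ry":0,"rz":0,"gripper":0.4},{"dx":0,"dy":-0.06,"dz":0,"rx":0,"ry":0,"rz":0,"gripper":0.4},{"dx":0,"dy":-0.09,"dz":0,"rx":0,"ry":0,"rz":0,"gripper":0.4},{"dx":0,"dy":-0.11,"dz":0,"rx":0,"ry":0,"rz":0,"gripper":0.4},{"dx":0,"dy":-0.12,"dz":0,"rx":0,"ry":0,"rz":0,"gripper":0.4},{"dx":0,"dy":-0.12,"dz":0,"rx":0,"ry":0,"rz":0,"gripper":0.4}]'
python3 - <<'E'
from h import *
im,d,W,st=look('wrist'); cv2.imwrite('pics/w2.png',im[...,::-1])
print(st['tool_pos'],st['opening'],st['time'])
im,d,W,st=look('scene');cv2.imwrite('pics/s2.png',im[...,::-1])
E
```

```text
time: 3.52
tool_pos: [0.4502, -0.0557, 0.0217]
tool_rot: [-1.571, -0.0, -1.571]
contact_force: [-0.2, -0.6, 0.6]
opening: 0.0489
time: 4.4
tool_pos: [0.4503, -0.0557, 0.1421]
tool_rot: [-1.57, -0.0, -1.571]
contact_force: [0.6, 0.4, -0.9]
opening: 0.0491
[ 0.45031617 -0.05573428  0.1421245 ] 0.04914130643156973 4.4
```

View pics/w2.png

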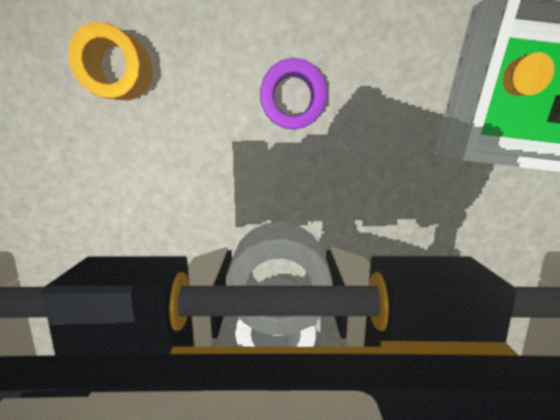

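View pics/s2.png

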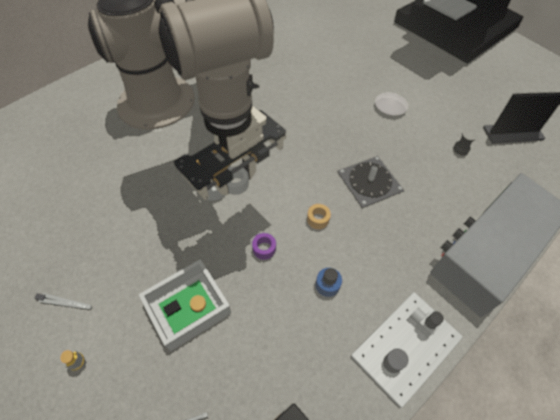

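The ring is held, with opening 49 mm and ring visible at (279,275) between the jaws. I'll stop 60 mm short of the stage to refine the spindle position with the wrist camera.

```bash
python3 -m creep '[{"dx":-0.015,"dy":0,"dz":0.003,"rx":0,"ry":0,"rz":0,"gripper":0.4},{"dx":-0.045,"dy":0,"dz":0.01,"rx":0,"ry":0,"rz":0,"gripper":0.4},{"dx":-0.08,"dy":0,"dz":0.017,"rx":0,"ry":0,"rz":0,"gripper":0.4},{"dx":-0.12,"dy":0,"dz":0.025,"rx":0,"ry":0,"rz":0,"gripper":0.4},{"dx":-0.16,"dy":0,"dz":0.033,"rx":0,"ry":0,"rz":0,"gripper":0.4},{"dx":-0.2,"dy":0,"dz":0.041,"rx":0,"ry":0,"rz":0,"gripper":0.4},{"dx":-0.235,"dy":0,"dz":0.049,"rx":0,"ry":0,"rz":0,"gripper":0.4},{"dx":-0.265,"dy":0,"dz":0.055,"rx":0,"ry":0,"rz":0,"gripper":0.4},{"dx":-0.283,"dy":0,"dz":0.059,"rx":0,"ry":0,"rz":0,"gripper":0.4},{"dx":-0.29,"dy":0,"dz":0.06,"rx":0,"ry":0,"rz":0,"gripper":0.4},{"dx":-0.29,"dy":0,"dz":0.06,"rx":0,"ry":0,"rz":0,"gripper":0.4},{"dx":-0.29,"dy":0,"dz":0.06,"rx":0,"ry":0,"rz":0,"gripper":0.4}]'
python3 - <<'E'
from h import *
im,d,W,st=look('wrist'); cv2.imwrite('pics/w3.png',im[...,::-1])
print(st['tool_pos'],st['opening'],st['time'])
for lo,hi in [(.05,.062),(.03,.05),(.02,.06)]:
  m=(W[...,2]>lo)&(W[...,2]<hi)&(abs(W[...,0]-.571)<.03)&(abs(W[...,1]-.2345)<.03)
  v,u=np.nonzero(m);print(u.min(),u.max(),v.min(),v.max()); blob(np.where(m[...,None],W,np.nan),'sp',280,210,209,.01,.1)
E
```

```text
time: 6.0
tool_pos: [0.5101, 0.2334, 0.1416]
tool_rot: [-1.571, -0.0, -1.572]
contact_force: [0.7, -0.7, -0.5]
opening: 0.0487
[0.51014656 0.23342054 0.14163373] 0.04871220694935224 6.0
267 284 132 150
sp 181 circ [0.5694 0.2355] r 0.0061 mean [0.5701 0.2355] ext [0.0122 0.0118] z [0.0504 0.0526 0.056 ]
266 285 131 151
sp 81 circ [0.5699 0.2355] r 0.0069 mean [0.5713 0.2352] ext [0.0134 0.0134] z [0.0367 0.0488 0.0498]
266 285 131 151
sp 265 circ [0.5699 0.2355] r 0.0069 mean [0.5706 0.2354] ext [0.0134 0.0134] z [0.0469 0.0514 0.0559]
```

View pics/w3.png

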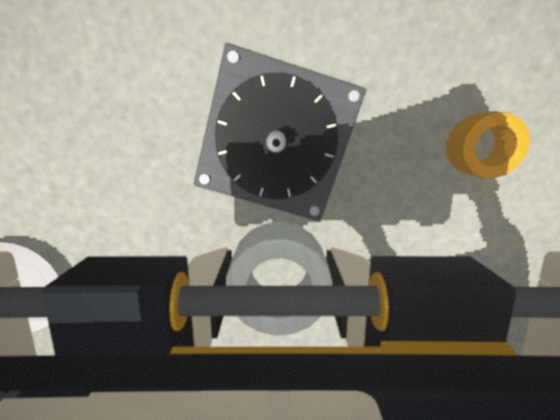

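The spindle top is at pixel (276,141), position (0.5705, 0.2353), consistent within 1 mm. Moving over it and lowering most of the way.

```bash
python3 -m creep '[{"dx":-0.001,"dy":0,"dz":0.015,"rx":0,"ry":0,"rz":0,"gripper":0.4},{"dx":-0.002,"dy":0,"dz":0.04,"rx":0,"ry":0,"rz":0,"gripper":0.4},{"dx":-0.002,"dy":0,"dz":0.056,"rx":0,"ry":0,"rz":0,"gripper":0.4},{"dx":-0.002,"dy":0,"dz":0.0605,"rx":0,"ry":0,"rz":0,"gripper":0.4},{"dx":-0.002,"dy":0,"dz":0.0605,"rx":0,"ry":0,"rz":0,"gripper":0.4},{"dx":-0.002,"dy":0.01,"dz":0.0605,"rx":0,"ry":0,"rz":0,"gripper":0.4},{"dx":-0.002,"dy":0.03,"dz":0.0605,"rx":0,"ry":0,"rz":0,"gripper":0.4},{"dx":-0.002,"dy":0.05,"dz":0.0605,"rx":0,"ry":0,"rz":0,"gripper":0.4},{"dx":-0.002,"dy":0.065,"dz":0.0605,"rx":0,"ry":0,"rz":0,"gripper":0.4},{"dx":-0.002,"dy":0.075,"dz":0.0605,"rx":0,"ry":0,"rz":0,"gripper":0.4},{"dx":-0.002,"dy":0.082,"dz":0.0605,"rx":0,"ry":0,"rz":0,"gripper":0.4},{"dx":-0.002,"dy":0.082,"dz":0.0605,"rx":0,"ry":0,"rz":0,"gripper":0.4}]'
python3 - <<'E'
from h import *
im,d,W,st=look('wrist'); cv2.imwrite('pics/w4.png',im[...,::-1])
im,d,W,st=look('scene');cv2.imwrite('pics/s4.png',cv2.resize(im[120:240,300:460],None,fx=4,fy=4)[...,::-1])
E
```

```text
time: 7.55
tool_pos: [0.5706, 0.2363, 0.0594]
tool_rot: [-1.571, -0.0, -1.571]
contact_force: [0.4, -0.2, -0.9]
opening: 0.0487
```

View pics/w4.png

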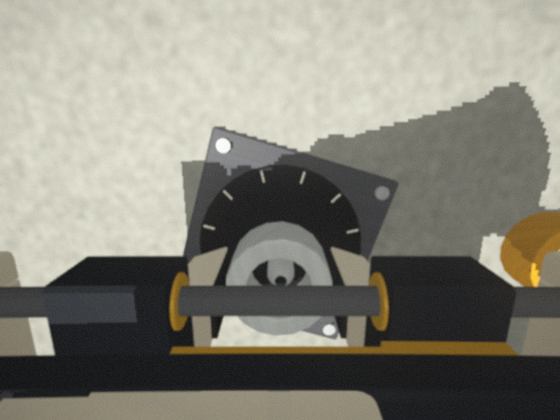

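View pics/s4.png

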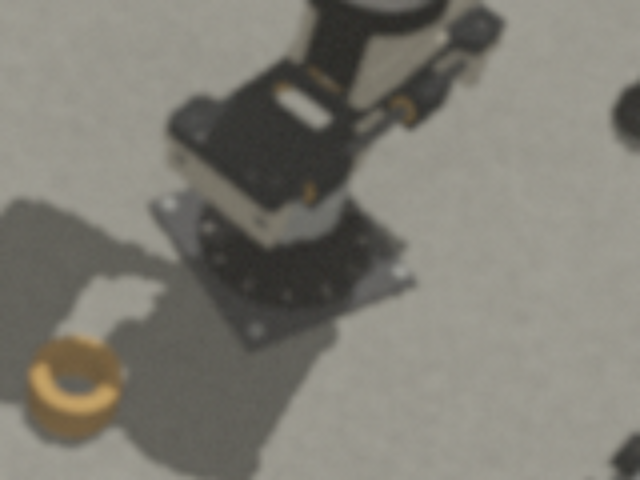

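The ring's bore surrounds the spindle, which shows at (281,277) inside it, and there is no contact force. Lowering the remaining ~25 mm, then releasing gently.

```bash
python3 -m creep '[{"dx":0.001,"dy":0.008,"dz":0,"rx":0,"ry":0,"rz":0,"gripper":0.4},{"dx":0.001,"dy":0.016,"dz":0,"rx":0,"ry":0,"rz":0,"gripper":0.4},{"dx":0.001,"dy":0.022,"dz":0,"rx":0,"ry":0,"rz":0,"gripper":0.4},{"dx":0.001,"dy":0.025,"dz":0,"rx":0,"ry":0,"rz":0,"gripper":0.4},{"dx":0.001,"dy":0.025,"dz":0,"rx":0,"ry":0,"rz":0,"gripper":0.4}]'
```

```text
time: 8.28
tool_pos: [0.5707, 0.2353, 0.0344]
tool_rot: [-1.571, -0.0, -1.571]
contact_force: [-0.4, -0.4, -1.4]
opening: 0.049
```

```bash
python3 -m creep '[{"dx":0,"dy":0.0005,"dz":0,"rx":0,"ry":0,"rz":0,"gripper":0.6},{"dx":0,"dy":0.0005,"dz":0,"rx":0,"ry":0,"rz":0,"gripper":0.7},{"dx":0,"dy":0,"dz":0,"rx":0,"ry":0,"rz":0,"gripper":0.9},{"dx":0,"dy":0,"dz":0,"rx":0,"ry":0,"rz":0,"gripper":0.9},{"dx":0,"dy":0,"dz":0,"rx":0,"ry":0,"rz":0,"gripper":0.9},{"dx":0,"dy":-0.01,"dz":0,"rx":0,"ry":0,"rz":0,"gripper":0.9},{"dx":0,"dy":-0.03,"dz":0,"rx":0,"ry":0,"rz":0,"gripper":0.9},{"dx":0,"dy":-0.06,"dz":0,"rx":0,"ry":0,"rz":0,"gripper":0.9},{"dx":0,"dy":-0.09,"dz":0,"rx":0,"ry":0,"rz":0,"gripper":0.9},{"dx":0,"dy":-0.115,"dz":-0.03,"rx":0,"ry":0,"rz":0,"gripper":0.9},{"dx":0,"dy":-0.125,"dz":-0.05,"rx":0,"ry":0,"rz":0,"gripper":0.9},{"dx":0,"dy":-0.125,"dz":-0.06,"rx":0,"ry":0,"rz":0,"gripper":0.9},{"dx":0,"dy":-0.125,"dz":-0.06,"rx":0,"ry":0,"rz":0,"gripper":0.9}]'
python3 - <<'E'
from h import *
im,d,W,st=look('wrist'); cv2.imwrite('pics/w5.png',im[...,::-1])
print(st['tool_pos'],st['opening'],st['time'])
for lo,hi in [(.045,.062),(.032,.044)]:
  m=(W[...,2]>lo)&(W[...,2]<hi)&(abs(W[...,0]-.571)<.04)&(abs(W[...,1]-.2345)<.04)
  blob(np.where(m[...,None],W,np.nan),'o',280,210,209,.01,.1)
E
```

```text
time: 9.9
tool_pos: [0.5105, 0.2353, 0.1597]
tool_rot: [-1.571, -0.0, -1.571]
contact_force: [-0.6, 0.1, 0.3]
opening: 0.0828
[0.5104527  0.23532267 0.15971508] 0.08278427781351491 9.9
o 212 circ [0.57   0.2356] r 0.0069 mean [0.5703 0.2354] ext [0.0131 0.0128] z [0.0481 0.0517 0.0557]
o 2089 circ [0.5701 0.2352] r 0.025 mean [0.5706 0.2353] ext [0.0496 0.0486] z [0.0377 0.0392 0.0405]
```

View pics/w5.png

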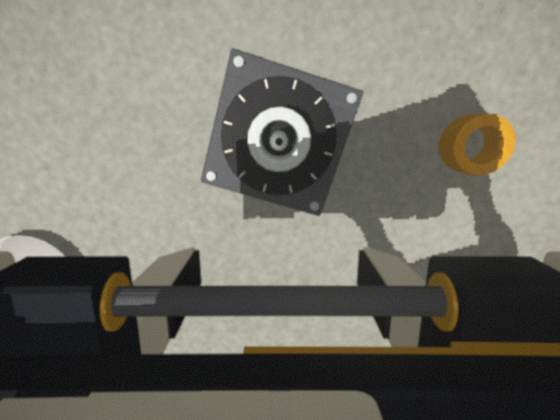

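The ring is centred at (278,139) on the spindle within 0.5 mm. Its top is flat at 39.2 mm against 40 expected. Now the cap, stopping 60 mm short to refine its position.

```bash
python3 -m creep '[{"dx":0.015,"dy":0,"dz":0.005,"rx":0,"ry":0,"rz":0,"gripper":0.9},{"dx":0.045,"dy":0,"dz":0.018,"rx":0,"ry":0,"rz":0,"gripper":0.9},{"dx":0.08,"dy":0,"dz":0.034,"rx":0,"ry":0,"rz":0,"gripper":0.9},{"dx":0.12,"dy":0,"dz":0.052,"rx":0,"ry":0,"rz":0,"gripper":0.9},{"dx":0.16,"dy":0,"dz":0.07,"rx":0,"ry":0,"rz":0,"gripper":0.9},{"dx":0.2,"dy":0,"dz":0.088,"rx":0,"ry":0,"rz":0,"gripper":0.9},{"dx":0.232,"dy":0,"dz":0.103,"rx":0,"ry":0,"rz":0,"gripper":0.9},{"dx":0.252,"dy":0,"dz":0.112,"rx":0,"ry":0,"rz":0,"gripper":0.9},{"dx":0.259,"dy":0,"dz":0.115,"rx":0,"ry":0,"rz":0,"gripper":0.9},{"dx":0.259,"dy":0,"dz":0.115,"rx":0,"ry":0,"rz":0,"gripper":0.9},{"dx":0.259,"dy":0,"dz":0.115,"rx":0,"ry":0,"rz":0,"gripper":0.9}]'
python3 - <<'E'
from h import *
im,d,W,st=look('wrist'); cv2.imwrite('pics/w6.png',im[...,::-1])
print(st['tool_pos'],st['opening'],st['time'])
for lo,hi in [(.052,.062),(.029,.037)]:
  m=(W[...,2]>lo)&(W[...,2]<hi)&(abs(W[...,0]-.686)<.04)&(abs(W[...,1]+.0235)<.04)
  blob(np.where(m[...,None],W,np.nan),'o',280,210,209,.01,.1)
E
```

```text
time: 11.32
tool_pos: [0.6253, -0.0225, 0.1597]
tool_rot: [-1.571, 0.0, -1.57]
contact_force: [-0.6, -0.1, -0.6]
opening: 0.0826
[ 0.62533869 -0.02253918  0.15973001] 0.08257470178168173 11.325
o 1008 circ [ 0.6859 -0.0234] r 0.0136 mean [ 0.6862 -0.0235] ext [0.0259 0.0266] z [0.0538 0.0553 0.0565]
o 2025 circ [ 0.686  -0.0235] r 0.025 mean [ 0.6872 -0.0235] ext [0.0485 0.0491] z [0.0301 0.0313 0.0325]
```

View pics/w6.png

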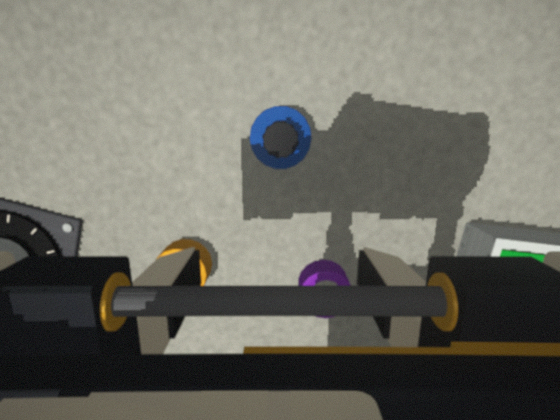

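The cap is at (280,137), position (0.686, -0.0235), with knob top at 55–56 mm; all three cameras agree. I'll grip the knob with the tips about 3 mm above the skirt.

```bash
python3 -m creep '[{"dx":0.001,"dy":0,"dz":0.015,"rx":0,"ry":0,"rz":0,"gripper":0.9},{"dx":0.001,"dy":0,"dz":0.04,"rx":0,"ry":0,"rz":0,"gripper":0.8},{"dx":0.001,"dy":0,"dz":0.056,"rx":0,"ry":0,"rz":0,"gripper":0.7},{"dx":0.001,"dy":0.01,"dz":0.0605,"rx":0,"ry":0,"rz":0,"gripper":0.7},{"dx":0.001,"dy":0.035,"dz":0.0605,"rx":0,"ry":0,"rz":0,"gripper":0.7},{"dx":0.001,"dy":0.065,"dz":0.0605,"rx":0,"ry":0,"rz":0,"gripper":0.7},{"dx":0.001,"dy":0.09,"dz":0.0605,"rx":0,"ry":0,"rz":0,"gripper":0.7},{"dx":0.001,"dy":0.103,"dz":0.0605,"rx":0,"ry":0,"rz":0,"gripper":0.7},{"dx":0.001,"dy":0.1075,"dz":0.0605,"rx":0,"ry":0,"rz":0,"gripper":0.7},{"dx":0.001,"dy":0.1075,"dz":0.0605,"rx":0,"ry":0,"rz":0,"gripper":0.7},{"dx":0.001,"dy":0.1075,"dz":0.0605,"rx":0,"ry":0,"rz":0,"gripper":0.15},{"dx":0.001,"dy":0.1075,"dz":0.0605,"rx":0,"ry":0,"rz":0,"gripper":0.15},{"dx":0.001,"dy":0.1075,"dz":0.0605,"rx":0,"ry":0,"rz":0,"gripper":0.15},{"dx":0.001,"dy":0.1075,"dz":0.0605,"rx":0,"ry":0,"rz":0,"gripper":0.15},{"dx":0.001,"dy":0.1075,"dz":0.0605,"rx":0,"ry":0,"rz":0,"gripper":0.15},{"dx":0.001,"dy":0.1075,"dz":0.0605,"rx":0,"ry":0,"rz":0,"gripper":0.15},{"dx":0.001,"dy":0.1075,"dz":0.0605,"rx":0,"ry":0,"rz":0,"gripper":0.15}]' 20; python3 -c "
from h import *
s=status.observe();print(s['tool_pos'],s['opening'])"
```

```text
time: 13.5
tool_pos: [0.6862, -0.0246, 0.0523]
tool_rot: [-1.571, 0.0, -1.571]
contact_force: [-0.3, 1.5, 0.6]
opening: 0.0251
[ 0.68623331 -0.0245937   0.052259  ] 0.025129387998869036
```

```bash
python3 -m creep '[{"dx":0,"dy":-0.01,"dz":0,"rx":0,"ry":0,"rz":0,"gripper":0.15},{"dx":0,"dy":-0.03,"dz":0,"rx":0,"ry":0,"rz":0,"gripper":0.15},{"dx":0,"dy":-0.06,"dz":0,"rx":0,"ry":0,"rz":0,"gripper":0.15},{"dx":0,"dy":-0.09,"dz":0,"rx":0,"ry":0,"rz":0,"gripper":0.15},{"dx":0,"dy":-0.11,"dz":0,"rx":0,"ry":0,"rz":0,"gripper":0.15},{"dx":0,"dy":-0.12,"dz":0,"rx":0,"ry":0,"rz":0,"gripper":0.15},{"dx":0,"dy":-0.12,"dz":0,"rx":0,"ry":0,"rz":0,"gripper":0.15}]'
python3 - <<'E'
from h import *
im,d,W,st=look('wrist'); cv2.imwrite('pics/w7.png',im[...,::-1])
print(st['tool_pos'],st['opening'],st['time'])
E
```

```text
time: 14.38
tool_pos: [0.6863, -0.0248, 0.1727]
tool_rot: [-1.57, -0.0, -1.571]
contact_force: [0.6, 0.1, -1.8]
opening: 0.0255
[ 0.68633732 -0.02484657  0.17274999] 0.02546957281173387 14.375
```

View pics/w7.png

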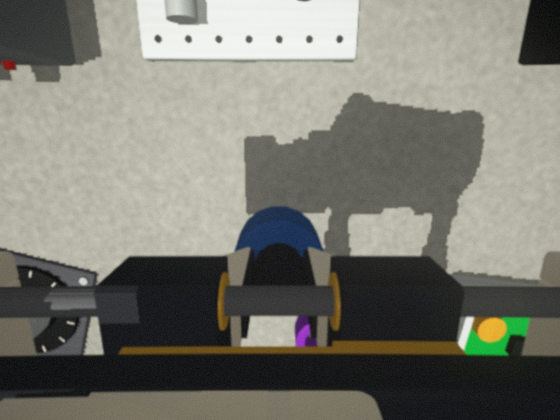

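The cap is held level, with its skirt visible at (279,235). Carrying it over the spindle.

```bash
python3 -m creep '[{"dx":-0.012,"dy":0,"dz":-0.005,"rx":0,"ry":0,"rz":0,"gripper":0.15},{"dx":-0.035,"dy":0,"dz":-0.016,"rx":0,"ry":0,"rz":0,"gripper":0.15},{"dx":-0.065,"dy":0,"dz":-0.029,"rx":0,"ry":0,"rz":0,"gripper":0.15},{"dx":-0.1,"dy":0,"dz":-0.044,"rx":0,"ry":0,"rz":0,"gripper":0.15},{"dx":-0.135,"dy":0,"dz":-0.06,"rx":0,"ry":0,"rz":0,"gripper":0.15},{"dx":-0.17,"dy":0,"dz":-0.076,"rx":0,"ry":0,"rz":0,"gripper":0.15},{"dx":-0.2,"dy":0,"dz":-0.089,"rx":0,"ry":0,"rz":0,"gripper":0.15},{"dx":-0.228,"dy":0,"dz":-0.101,"rx":0,"ry":0,"rz":0,"gripper":0.15},{"dx":-0.248,"dy":0,"dz":-0.11,"rx":0,"ry":0,"rz":0,"gripper":0.15},{"dx":-0.258,"dy":0,"dz":-0.115,"rx":0,"ry":0,"rz":0,"gripper":0.15},{"dx":-0.26,"dy":0,"dz":-0.116,"rx":0,"ry":0,"rz":0,"gripper":0.15},{"dx":-0.26,"dy":0,"dz":-0.116,"rx":0,"ry":0,"rz":0,"gripper":0.15},{"dx":-0.26,"dy":0,"dz":-0.116,"rx":0,"ry":0,"rz":0,"gripper":0.15}]'
python3 - <<'E'
from h import *
im,d,W,st=look('scene');cv2.imwrite('pics/s8.png',cv2.resize(im[90:240,280:480],None,fx=4,fy=4)[...,::-1])
print(st['tool_pos'],st['opening'],st['time'])
E
```

```text
time: 16.05
tool_pos: [0.5707, 0.2344, 0.1721]
tool_rot: [-1.571, -0.0, -1.572]
contact_force: [0.2, -0.0, -1.3]
opening: 0.0251
[0.57069664 0.23444333 0.17212576] 0.025135718008819804 16.05
```

View pics/s8.png

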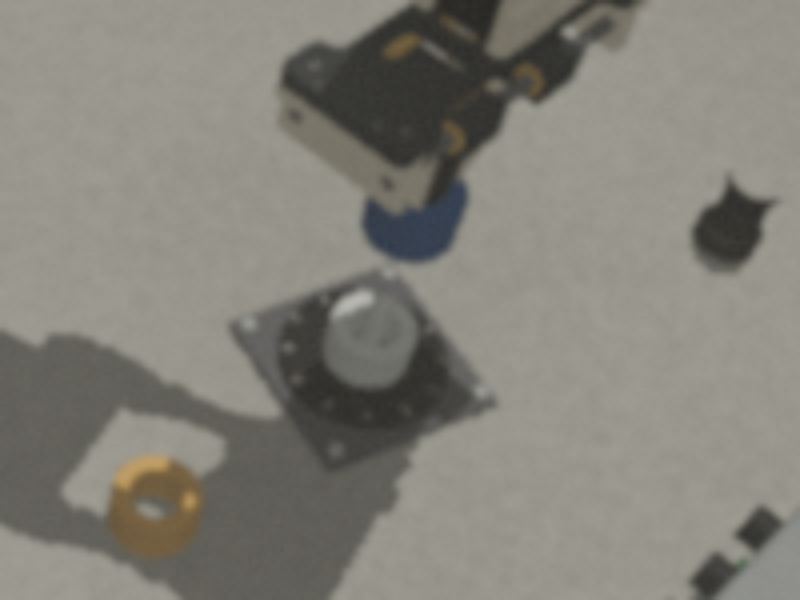

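The cap hangs upright over the ring and spindle. Lowering it to partly engage, then checking the force.

```bash
python3 -m creep '[{"dx":-0.001,"dy":0.01,"dz":0,"rx":0,"ry":0,"rz":0,"gripper":0.15},{"dx":-0.001,"dy":0.025,"dz":0,"rx":0,"ry":0,"rz":0,"gripper":0.15},{"dx":-0.001,"dy":0.04,"dz":0,"rx":0,"ry":0,"rz":0,"gripper":0.15},{"dx":-0.001,"dy":0.052,"dz":0,"rx":0,"ry":0,"rz":0,"gripper":0.15},{"dx":-0.001,"dy":0.062,"dz":0,"rx":0,"ry":0,"rz":0,"gripper":0.15},{"dx":-0.001,"dy":0.068,"dz":0,"rx":0,"ry":0,"rz":0,"gripper":0.15},{"dx":-0.001,"dy":0.072,"dz":0,"rx":0,"ry":0,"rz":0,"gripper":0.15},{"dx":-0.001,"dy":0.072,"dz":0,"rx":0,"ry":0,"rz":0,"gripper":0.15}]'
```

```text
time: 17.1
tool_pos: [0.5703, 0.2363, 0.1001]
tool_rot: [-1.571, -0.0, -1.571]
contact_force: [0.6, -0.5, -1.0]
opening: 0.0256
```

```bash
python3 -m creep '[{"dx":0,"dy":0.003,"dz":0,"rx":0,"ry":0,"rz":0,"gripper":0.15},{"dx":0,"dy":0.005,"dz":0,"rx":0,"ry":0,"rz":0,"gripper":0.15},{"dx":0,"dy":0.007,"dz":0,"rx":0,"ry":0,"rz":0,"gripper":0.15},{"dx":0,"dy":0.007,"dz":0,"rx":0,"ry":0,"rz":0,"gripper":0.15}]'
```

```text
time: 17.6
tool_pos: [0.5701, 0.2363, 0.093]
tool_rot: [-1.571, -0.0, -1.571]
contact_force: [-0.4, 0.8, -0.8]
opening: 0.0253
```

The cap's underside is now about 0.7 mm above the ring. Release, rise and look.

```bash
python3 -m creep '[{"dx":0,"dy":0.0005,"dz":0,"rx":0,"ry":0,"rz":0,"gripper":0.15},{"dx":0,"dy":0.0005,"dz":0,"rx":0,"ry":0,"rz":0,"gripper":0.4},{"dx":0,"dy":0.0005,"dz":0,"rx":0,"ry":0,"rz":0,"gripper":0.6},{"dx":0,"dy":0.0005,"dz":0,"rx":0,"ry":0,"rz":0,"gripper":0.8},{"dx":0,"dy":0,"dz":0,"rx":0,"ry":0,"rz":0,"gripper":0.8},{"dx":0,"dy":0,"dz":0,"rx":0,"ry":0,"rz":0,"gripper":0.8},{"dx":0,"dy":-0.01,"dz":0,"rx":0,"ry":0,"rz":0,"gripper":0.8},{"dx":0,"dy":-0.03,"dz":0,"rx":0,"ry":0,"rz":0,"gripper":0.8},{"dx":0,"dy":-0.055,"dz":0,"rx":0,"ry":0,"rz":0,"gripper":0.8},{"dx":0,"dy":-0.08,"dz":-0.015,"rx":0,"ry":0,"rz":0,"gripper":0.8},{"dx":0,"dy":-0.09,"dz":-0.035,"rx":0,"ry":0,"rz":0,"gripper":0.8},{"dx":0,"dy":-0.09,"dz":-0.06,"rx":0,"ry":0,"rz":0,"gripper":0.8},{"dx":0,"dy":-0.09,"dz":-0.07,"rx":0,"ry":0,"rz":0,"gripper":0.8},{"dx":0,"dy":-0.09,"dz":-0.07,"rx":0,"ry":0,"rz":0,"gripper":0.8},{"dx":0,"dy":-0.09,"dz":-0.07,"rx":0,"ry":0,"rz":0,"gripper":0.8}]'
python3 - <<'E'
from h import *
im,d,W,st=look('wrist'); cv2.imwrite('pics/w9.png',im[...,::-1])
print(st['tool_pos'],st['opening'],st['time'])
for lo,hi in [(.088,.105),(.067,.077)]:
  m=(W[...,2]>lo)&(W[...,2]<hi)&(abs(W[...,0]-.571)<.04)&(abs(W[...,1]-.2345)<.04)
  blob(np.where(m[...,None],W,np.nan),'o',280,210,209,.01,.12)
im,d,W,st=look('scene');cv2.imwrite('pics/s9.png',cv2.resize(im[90:240,280:480],None,fx=4,fy=4)[...,::-1])
blob(W,'br',319,216,18,.024,.05)
E
```

```text
time: 19.48
tool_pos: [0.5011, 0.2363, 0.1833]
tool_rot: [-1.57, 0.0, -1.571]
contact_force: [1.0, -1.0, -0.7]
opening: 0.0735
[0.50107201 0.23630805 0.18326464] 0.0735001951312926 19.475
o 1193 circ [0.57   0.2366] r 0.0136 mean [0.5702 0.2366] ext [0.0265 0.0261] z [0.0935 0.0953 0.0965]
o 2341 circ [0.5699 0.2366] r 0.0249 mean [0.5709 0.2365] ext [0.0483 0.0493] z [0.0702 0.0713 0.0725]
br 257 circ [0.5651 0.0706] r 0.0255 mean [0.5653 0.0696] ext [0.0488 0.0506] z [0.0253 0.0279 0.03  ]
```

View pics/w9.png

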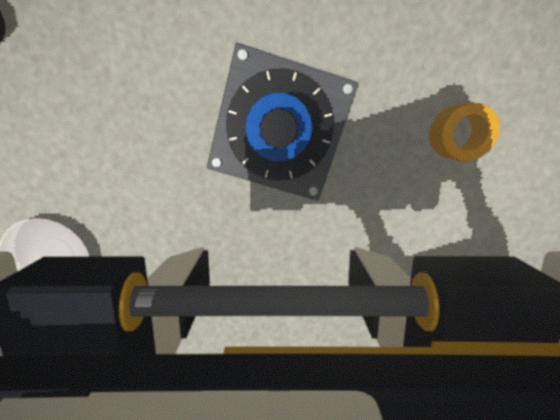

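View pics/s9.png

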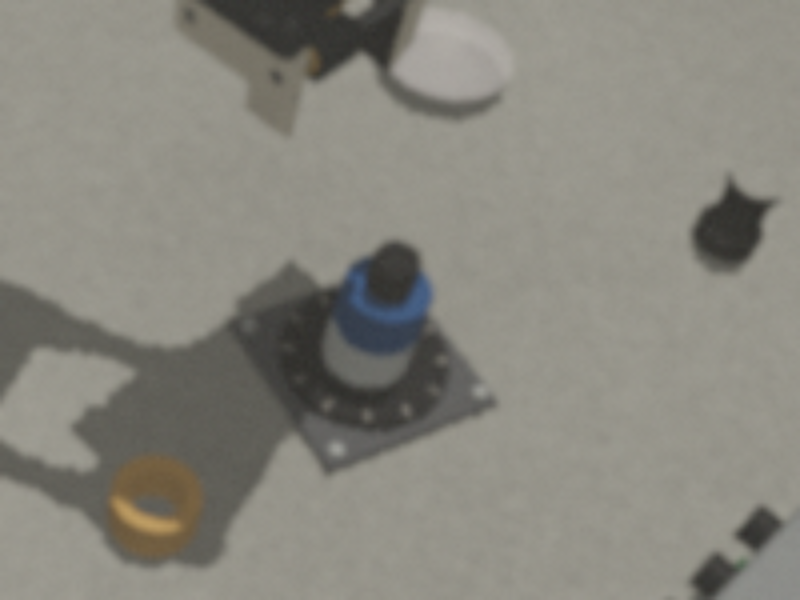

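The cap sits level on the ring, at wrist pixel (280,126). Knob top is 95 mm (expected 96), skirt top 71 mm (expected 72), about 1.3 mm off the spindle axis. The gripper is clear, so I'm handing in.

```bash
python3 -c "
from h import *
print(robot.hand_in(), status.observe()['time'])"
```

```text
the job is handed in; nothing more can be done
the job is handed in; nothing more can be done
```

The silver ring lies flat on the stage's disc around the spindle, and the blue cap sits level on top of it. I handed the job in after about 20 s of the 53 s allowed; no verdict is reported.

- **Ring:** I took the smaller silver ring and lowered it over the spindle. After release it was centred within about 0.5 mm, with its top at 39 mm (40 expected). I did not measure it again once the cap covered it, but the last picture shows it in place under the cap.
- **Cap:** I gripped it by the knob, lowered it to just above the ring and released it. It is about 1.3 mm off the spindle axis, with its knob top at 95 mm (96 expected) and skirt top at 71 mm (72 expected).
- **Other parts:** The brass ring measured within 1 mm of where it started. The purple and larger silver rings were not handled. The gripper was open and clear at hand-in.

No check failed. The cameras disagreed by only 1–2 mm, within their calibration, and the force readings during lowering stayed under about 1.5 N.

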